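# Unbolt the control enclosure and hold its lid open for wiring

## Robot

A 6-joint arm with a two-finger parallel gripper is mounted at the origin on the work surface. World frame = base frame: x ahead of the robot, y to its left, z up, the work surface at z = 0. Lengths are in m, angles in rad, forces in N, time in s.
With the tool pointing down it reaches from about 0.275 to 0.825 m from the base axis. Payload 5.2 kg.
Tool frame: the origin (TCP) lies at the very end of the fingers, on their centre line; the grasp point (between the pads) lies 19 mm behind it (robot.pinch_z is the distance from the TCP to the grasp point, in m); z points along the fingers, y is the line along which they close (so a half turn about z gives the same grasp; the last joint's range is limited). The gripper opens to 93 mm and grips with 3 to 60 N. Pads are 15 mm wide; open, the fingers measure 128 mm over their backs; the gripper's body (75 mm by 188 mm) begins 65 mm behind the grasp point.
Start: joints at [-1.313, 0.259, 1.535, -0, 1.348, -0.203], TCP at [0.245, -0.493, 0.219] pointing down, gripper open.
Joint ranges: [-3.14, 3.14], [-0.91, 2.08], [0.19, 2.58], [-1.22, 4.36], [0.22, 2.71], [-3.12, 3.12]. Speed limits (rad/s): [2.57, 2.57, 3.14, 3.14, 3.14, 3.14].

## Interface

Orientations are given as [roll, pitch, yaw] about the fixed x, y, z axes, in that order (R = Rz(yaw) Ry(pitch) Rx(roll)).
In Python, from station import status, viewer, robot gives the robot as it stands.
- The arm moves only by the tool move_arm, never from a script. Its argument "rows" is a list of rows, each a list of 7 numbers: the shift along the tool's x, y, z in mm, then the turn, a rotation vector about the tool's x, y, z in degrees, then the closure, from -1 (fully open) to 1 (shut), so that 0 is half open. A call has 1 to 8 rows; each row is the pose to reach, as a shift and turn from the pose commanded when the call began, along the tool's axes at that moment; what a row does not reach only later rows make up. A row lasts 1/10 s, in which the tool goes at most 50 mm and 8.59 degrees, less where a joint would pass 70% of its speed; a pose out of reach is approached as far as the arm can. A call with a gripper value outside its range is refused whole. The fingers move at their own pace and stop on an object; "grip_force" is the grip in N (left out, the last holds). Time passes only in rows, so rows that repeat a pose let the fingers close. It gives the time, the measured TCP pose, the force, the opening and the grip force at its end, in the units of the state.
- status.observe(): the state, without advancing time (a new reading comes with each control period).
- viewer.camera(name): name is "scene" or "top" or "wrist"; returns (picture, depth): 420x560x3 uint8, red, green, blue; 420x560 float32, m along the optical axis (not along the pixel's ray), 0 where there is no reading.
- viewer.camera_params(name): a dict with "mtx" (3x3 intrinsics, pixels), "rvec" (rotation vector, rad) and "tvec" (3), from world to camera coordinates, as OpenCV has them. Camera axes: x right, y down, z forward; pixel columns grow to the right and rows downward; lengths in m; the calibration is good to about 2 mm. A picture is of the moment at which its call begins: read the wrist's pose just before it. camera_params takes no time and is no camera call; for the wrist camera it gives the pose at the moment of the call.
- robot.close_job(): hands the job in; it is judged then, once.
Trained networks look in the newest picture that a camera, given by its name, has taken for a name from the list of things; names that differ only in an ending like _2 or _b are one class to them, and where a whole thing is asked for, a point or a joint stands for the part that bears it (a point fixed in the world has none). Each returns a list of dicts, best first, with "p" (0 to 1); they miss things now and then, are a little off and sometimes report something else, mostly with a low value. They report only what shows in the picture. A call takes as long as a camera call.
- viewer.recognise(camera, target): "point" ([x, y, z] in m, in world coordinates, good to about 4 mm: the middle of the surface that is visible of it).
- viewer.pinpoint(camera, target): "point" ([x, y, z] in m, in world coordinates, good to about 4 mm: a listed point, or the origin of a listed thing).
The state is a dict: "time_s": time; "qpos": joint angles; "joint_velocities": joint speeds; "joint_torque": joint torques, N m; "position": TCP position; "eef_rot": TCP orientation; "contact_force": force on the tool from outside, world axes, zero at the start; "wrist_torque": the same for the moment, N m; "gripper_width": finger opening in m; "grasp_force": force on a finger pad.
Only numpy, scipy, OpenCV 4.12 (cv2) and the standard library are available. Lean on these libraries where they do the work, as an engineer would, in place of code of your own. Each camera call takes 0.05 s, during which the arm holds its last target. There are 200 camera calls.

## Task

On the bench lies a grey electrical enclosure with a blue hinged lid that is locked by a sprung bolt with a red T-knob. Pull the bolt fully back to its stop while the lid is still shut, then lift the lid and hold it open at 50 degrees (within 5) so that a colleague can wire inside; never raise it past 65 degrees, which would strain its earth strap. The lid falls shut if let go, so the program finishes with the gripper still holding it steadily there; leave everything else on the bench where it is.

Things in the scene. Friction and masses are not known exactly. Their poses are not given: they have to be found in the camera images.
- enclosure: Grey steel box on its back, fixed, 220 (x) x 300 (y) x 110 (z) mm; origin under its centre, z up. Its -x side is the front, facing the robot within about 0.4 rad; the lid hinges along its +x top edge. The shut lid's top is at 118.5 mm. A steel keeper (30 x 18 mm, top at 141.5 mm) on the +y side at x = -90, y = +161 mm traps the bolt's nose until the bolt is withdrawn.
- lid (a joint): Angle (rad) of the blue lid (220 x 296 x 8 mm plate, 0.35 to 0.7 kg) about its hinge, whose axis is the enclosure's y direction: 0 shut, growing as the front edge rises; 50 degrees = 0.873; end stop 1.8. Nearly frictionless: it falls shut from anywhere below about 85 degrees. While locked it lifts only about 0.01.
- lid_hinge (a point): Point on the hinge axis, fixed on the enclosure at its x = +110, y = 0, z = 110.5 mm.
- lid_edge (a point): Middle of the lid's free front edge, on its top face; 220 mm from the hinge axis.
- bolt (a joint): Travel (m) of the sprung bolt on the lid, along the enclosure's y near the front edge: 0 locked (nose in keeper), 0.022 at its stop; the nose leaves the keeper at about 0.013. Pull it towards the enclosure's -y. Its spring pulls back with 4 N at 0, 7 N at the stop. Once the lid is raised beyond about 0.15 rad, clear of the keeper, the bolt may stay out or spring back.
- bolt_knob (a point): Centre of the bolt's red T-knob, a bar of 18 mm diameter, 30 mm long along the enclosure's y, on a thin stem; 40 mm above the lid's top; shut, 200 mm before and 48 mm above the hinge axis; locked, at enclosure x = -90, y = +70 mm. Moves with bolt and lid. Pinched from above on its end faces it can turn between the fingers as the lid rises, so the gripper may stay pointing down.
- screwdriver: Red-handled screwdriver, 190 mm, lying loose beside the enclosure's +y side; origin under its middle. Bystander.
- breaker: White circuit breaker module, 70 x 36 x 74 mm, loose beside the enclosure's -y side; origin under its middle. Bystander.
- tape_roll: Yellow roll of tape, 64 mm diameter, 19 mm high, lying flat in front of the enclosure; origin under its middle. Bystander.
- multimeter: Yellow and black multimeter, 170 x 85 x 35 mm, lying on its back at the left of the bench; origin under its middle. Bystander.
- parts_bin: Blue open bin, 150 x 100 x 60 mm, empty, at the left of the bench; origin under its middle. Bystander.
- carton: Brown cardboard carton, 160 x 120 x 90 mm, at the right of the bench; origin under its middle. Bystander.
- wrench: Steel wrench, 180 mm, lying at the right of the bench; origin under its middle. Bystander.

How it is judged:
By the outcome, as a careful person would: the job done as asked, in the order asked, and still so for the second after the job is handed in, while the arm keeps its last pose, push and grip.
It also fails if it takes over 40 s, if anything falls off the work surface, if the arm or the gripper's body presses on something with over 40 N, if the wrist force passes 120 N, or if a joint passes its speed limit or range.

## Working session

There is one attempt and no reset: what is moved stays moved. The work goes in short steps, Python scripts to look and compute and a tool call to move; the robot and the scene stay as the last step left them, time stands still between calls to the robot, and variables do not carry over. Pictures are saved under pics/ and viewed, at most 10 in all, crops included, and the job is handed in when it is done.

Besides the shell and the picture viewer there is one more tool, called after "Request:" as name([rows], argument=value, ...), one row to a line, values as JSON. move_arm: Moves the arm, as the interface text tells. Its arguments: {"type":"object","properties":{"rows":{"type":"array"},"grip_force":{"type":"number"}},"required":["rows"]}

```bash
mkdir -p pics
cat > h.py <<'E'
import numpy as np, cv2
from scipy.spatial.transform import Rotation as R
from station import status, viewer, robot
def save(cam,name):
    p,d=viewer.camera(cam); cv2.imwrite('pics/'+name,p[:,:,::-1]); return p,d
def w2p(cam,P):
    c=viewer.camera_params(cam); return cv2.projectPoints(np.array(P,float).reshape(-1,3),np.array(c['rvec'],float),np.array(c['tvec'],float),np.array(c['mtx'],float),None)[0].reshape(-1,2)
def cloud(cam,d):
    c=viewer.camera_params(cam); K=np.array(c['mtx']); Rm=cv2.Rodrigues(np.array(c['rvec'],float))[0]; t=np.array(c['tvec']).ravel()
    v,u=np.indices(d.shape); X=np.stack([(u-K[0,2])/K[0,0]*d,(v-K[1,2])/K[1,1]*d,d],-1)
    return (X-t)@Rm
E
python3 - <<'E'
from h import *
for cam in ('top','scene'):
    p,d=save(cam,cam+'1.png')
    for t in ('bolt_knob','lid_edge','lid_hinge','enclosure','screwdriver','breaker','tape_roll'):
        r=viewer.pinpoint(cam,t)[:2]
        print(cam,t,[(np.round(x['point'],3).tolist(),round(x['p'],2)) for x in r])
    W=cloud(cam,d)
    m=(d>0)&(abs(W[...,2]-.1185)<.006)&(p[...,2].astype(int)>p[...,0]+40)
    (c,s,a)=cv2.minAreaRect(W[m][:,:2].astype(np.float32)); print(cam,m.sum(),c,s,a, np.median(W[m][:,2]))
print(status.observe())
E
```

```text
top bolt_knob [([0.383, -0.159, -0.0], 0.62), ([0.457, 0.001, 0.159], 0.6)]
top lid_edge [([0.45, -0.074, 0.115], 0.93)]
top lid_hinge [([0.667, -0.043, 0.111], 0.84), ([0.391, 0.461, 0.001], 0.75)]
top enclosure [([0.558, -0.056, -0.002], 0.98)]
top screwdriver [([0.496, 0.183, -0.002], 0.64)]
top breaker [([0.643, -0.271, 0.002], 0.58)]
top tape_roll [([0.458, 0.002, 0.159], 0.63), ([0.381, -0.159, -0.0], 0.44)]
top 4621 (0.5604701042175293, -0.055217355489730835) (0.2201167643070221, 0.2941400408744812) 8.287186622619629 0.11971408733516102
scene bolt_knob [([0.461, -0.006, 0.153], 0.51)]
scene lid_edge [([0.444, -0.071, 0.12], 0.87)]
scene lid_hinge [([0.67, -0.041, 0.112], 0.58)]
scene enclosure [([0.559, -0.058, -0.004], 0.9)]
scene screwdriver [([0.504, 0.182, -0.001], 0.6)]
scene breaker [([0.639, -0.268, -0.003], 0.81)]
scene tape_roll []
scene 4679 (0.08638276159763336, -0.5410234928131104) (2.742389440536499, 0.9204672574996948) 71.78497314453125 0.11990950285766205
{'time_s': 0.8, 'qpos': array([-1.31276266e+00,  2.58562780e-01,  1.53499518e+00, -6.46929455e-06,
        1.34797926e+00, -2.02804455e-01]), 'joint_velocities': array([ 0.00031581,  0.00183547,  0.00063887, -0.00090218,  0.00037002,
       -0.00057671]), 'joint_torque': array([ 2.22973645e-04, -4.37142563e+01, -2.84294111e+01,  7.22817541e-02,
        3.08790291e-02, -8.68384063e-06]), 'position': array([ 0.2446048 , -0.49262963,  0.21867473]), 'eef_rot': array([3.14153962e+00, 1.73465880e-05, 4.60839549e-01]), 'contact_force': array([-0.51783877,  0.28724928,  0.0147691 ]), 'wrist_torque': array([-0.03468749,  0.03597938, -0.0567585 ]), 'grasp_force': 0.0, 'gripper_width': 0.09295913479194189}
```

View pics/top1.png

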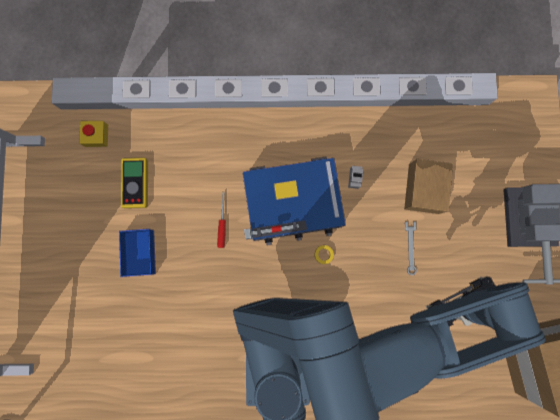

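Run:
```python
from h import *
p,d=viewer.camera('top');W=cloud('top',d)
P=p.astype(int)
m=(d>0)&(W[...,2]>.145)&(W[...,2]<.18)&(P[...,0]>P[...,2]+50)&(abs(W[...,0]-.46)<.05)&(abs(W[...,1])<.08)
print(m.sum(),W[m].mean(0),W[m].max(0),cv2.minAreaRect(W[m][:,:2].astype(np.float32)))
yaw=np.deg2rad(8.29)
ex=np.array([np.cos(yaw),np.sin(yaw)]);ey=np.array([-ex[1],ex[0]])
c=np.array([.5605,-.0552]); print('nominal knob',c-.09*ex+.07*ey, ex,ey)
# high things around the lid
m=(d>0)&(W[...,2]>.126)&(abs(W[...,0]-.55)<.2)&(abs(W[...,1]+.05)<.25)
L=np.stack([(W[m][:,:2]-c)@ex,(W[m][:,:2]-c)@ey,W[m][:,2]],1); print(L.min(0),L.max(0),m.sum())
```

```text
50 [0.45992887 0.00080521 0.16729443] [0.46754286 0.01347971 0.17387753] ((0.45993542671203613, -0.000128183513879776), (0.015285292640328407, 0.027675481513142586), 1.7391802072525024)
nominal knob [0.46134757 0.00109205] [0.98955097 0.14418349] [-0.14418349  0.98955097]
[-0.1098012  -0.14605189  0.12600384] [0.10726817 0.1696362  0.17427737] 549
```

The top view shows the enclosure at about (295,200), the red knob at (278,229), the keeper at (250,233), the tape at (325,254) and the breaker at (356,177). The networks, depth and lid rectangle agree: knob about (0.461, 0.001, 0.1585), yaw 8.3°. I'll move above the knob.

Request:
move_arm([
  [32, -28, -5, 0, 0, 2, -1],
  [64, -55, -10, 0, 0, 4, -1],
  [97, -83, -15, 0, 0, 6, -1],
  [129, -110, -20, 0, 0, 8, -1],
  [161, -138, -25, 0, 0, 10, -1],
  [194, -166, -31, 0, 0, 12, -1],
  [226, -193, -31, 0, 0, 14, -1],
  [258, -221, -31, 0, 0, 16, -1],
], grip_force=30)

```text
time_s: 1.65
position: [0.3779, -0.1785, 0.2502]
eef_rot: [3.141, -0.001, 0.18]
contact_force: [0.7, 0.1, -0.6]
gripper_width: 0.0931
grasp_force: 0.0
```

```bash
cat > go.py <<'E'
from h import *
import sys
def go(target,yaw=0.1447):
    s=status.observe(); Rt=R.from_euler('xyz',s['eef_rot'])
    G=R.from_euler('xyz',[np.pi,0,yaw])
    print('pos',np.round(s['position'],4),'shift mm',np.round(Rt.inv().apply(np.array(target)-s['position'])*1000,1),'turn',np.round(np.degrees((Rt.inv()*G).as_rotvec()),2),'F',np.round(s['contact_force'],1),s['gripper_width'],s['time_s'])
if __name__=='__main__': go([float(a) for a in sys.argv[1:4]])
E
python3 go.py 0.461 0.001 0.25
```

```text
pos [ 0.3779 -0.1785  0.2502] shift mm [ 1.138e+02 -1.618e+02  1.000e-01] turn [ 0.06 -0.06  2.01] F [ 0.7  0.1 -0.6] 0.0931149605137759 1.65
```

Request:
move_arm([
  [28, -40, 0, 0, 0, 1, -1],
  [57, -81, 0, 0, 0, 2, -1],
  [85, -121, 0, 0, 0, 2, -1],
  [114, -162, 0, 0, 0, 2, -1],
  [114, -162, 0, 0, 0, 2, -1],
  [114, -162, 0, 0, 0, 2, -1],
])

```text
time_s: 2.25
position: [0.4603, 0.0011, 0.2495]
eef_rot: [3.141, 0.001, 0.151]
contact_force: [-0.8, -0.5, 0.4]
gripper_width: 0.0928
grasp_force: 0.0
```

Run:
```python
from h import *
from go import go
go([.461,.001,.16])
p,d=save('wrist','w1.png');W=cloud('wrist',d);P=p.astype(int)
for t in ('bolt_knob','lid_edge','lid_hinge'):
    print(t,[(np.round(x['point'],4).tolist(),round(x['p'],2)) for x in viewer.pinpoint('wrist',t)[:2]])
m=(d>0)&(W[...,2]>.14)&(W[...,2]<.18)&(P[...,0]>P[...,2]+50)&(abs(W[...,0]-.46)<.05)&(abs(W[...,1])<.08)
if m.sum(): print(m.sum(),W[m].mean(0),W[m].max(0),cv2.minAreaRect(W[m][:,:2].astype(np.float32)))
yaw=.1447;ex=np.array([np.cos(yaw),np.sin(yaw)]);ey=np.array([-ex[1],ex[0]])
D=W[...,:2]-[.461,.001]; u=D@ex; v=D@ey
for a in range(-40,45,8):
    k=(d>0)&(abs(u)<8e-3)&(abs(v-a/1000)<4e-3)
    if k.sum(): print(a,k.sum(),np.round(np.percentile(W[k][:,2],[5,50,95]),4))
```

```text
pos [0.4603 0.0011 0.2495] shift mm [ 0.8  0.2 89.5] turn [0.02 0.03 0.33] F [-0.8 -0.5  0.4] 0.09278320556459344 2.25
bolt_knob [([0.4626, -0.002, 0.1554], 0.96)]
lid_edge [([0.4499, -0.072, 0.1185], 0.92)]
lid_hinge [([0.4491, -0.0683, 0.1173], 0.4)]
834 [ 0.46078465 -0.00138829  0.16493978] [0.46943025 0.01393508 0.16851888] ((0.4595305025577545, -0.0014336034655570984), (0.017051411792635918, 0.029846614226698875), 7.782042026519775)
-40 172 [0.1205 0.1305 0.1322]
-32 171 [0.1205 0.1303 0.1322]
-24 174 [0.1205 0.1304 0.1321]
-16 253 [0.1204 0.1603 0.1674]
-8 309 [0.1207 0.1636 0.1674]
0 310 [0.1207 0.1634 0.1673]
8 325 [0.1209 0.164  0.1673]
16 168 [0.1202 0.1304 0.1649]
24 173 [0.1205 0.1301 0.1321]
32 172 [0.1203 0.1303 0.1321]
40 179 [0.1204 0.1304 0.132 ]
```

View pics/w1.png

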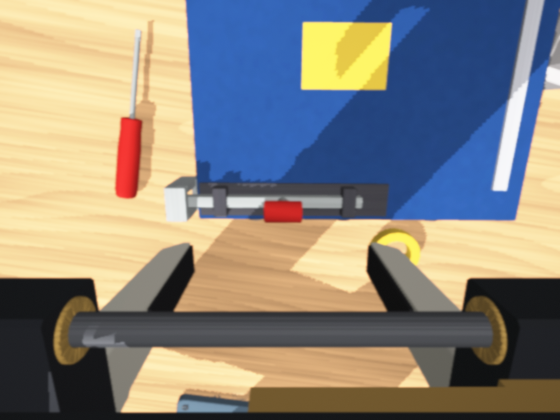

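The wrist view shows the knob at (283,211) with the bolt guides at about (220,200) and (350,200), and the keeper at (178,200). I need the guide heights before letting the fingertips down.

Run:
```python
from h import *
p,d=viewer.camera('wrist');W=cloud('wrist',d)
yaw=.1447;ex=np.array([np.cos(yaw),np.sin(yaw)]);ey=np.array([-ex[1],ex[0]])
D=W[...,:2]-[.4605,-.0005]; u=D@ex; v=D@ey
for a in range(-84,104,6):
    k=(d>0)&(abs(u)<15e-3)&(abs(v-a/1000)<3e-3)&(W[...,2]<.2)
    if k.sum(): print(a,k.sum(),round(float(np.percentile(W[k][:,2],97)),4),end=' | ')
from go import go
go([.4605,-.0005,.1415])
```

```text
-84 219 0.1226 | -78 217 0.1225 | -72 187 0.123 | -66 169 0.1334 | -60 245 0.1344 | -54 286 0.1345 | -48 222 0.1322 | -42 223 0.1321 | -36 214 0.1318 | -30 222 0.1319 | -24 220 0.1318 | -18 190 0.1322 | -12 292 0.1675 | -6 286 0.1674 | 0 308 0.1675 | 6 294 0.1675 | 12 295 0.1674 | 18 188 0.1322 | 24 217 0.1319 | 30 222 0.132 | 36 225 0.1319 | 42 211 0.1321 | 48 269 0.1338 | 54 245 0.1342 | 60 199 0.1345 | 66 208 0.132 | 72 220 0.1321 | 78 132 0.1322 | 84 515 0.1421 | 90 316 0.1423 | 96 309 0.1423 | 102 48 0.1415 | pos [ 0.46   -0.0016  0.2497] shift mm [  0.7  -1.  108.2] turn [ 0.02  0.   -0.05] F [-0.6  0.5  0.1] 0.09304725672138896 2.5
```

Request:
move_arm([
  [1, -1, 30, 0, 0, 0, -0.2],
  [1, -1, 60, 0, 0, 0, -0.2],
  [1, -1, 85, 0, 0, 0, -0.2],
  [1, -1, 100, 0, 0, 0, -0.2],
  [1, -1, 108, 0, 0, 0, -0.2],
  [1, -1, 108, 0, 0, 0, -0.2],
  [1, -1, 108, 0, 0, 0, -0.2],
])

```text
time_s: 3.2
position: [0.4616, 0.0004, 0.1423]
eef_rot: [3.141, -0.001, 0.146]
contact_force: [0.2, -0.7, -0.3]
gripper_width: 0.0557
grasp_force: 0.0
```

```bash
python3 go.py .4605 -.0005 .1415
```

```text
pos [4.616e-01 4.000e-04 1.423e-01] shift mm [-1.2  0.7  0.8] turn [ 0.03 -0.06  0.05] F [ 0.2 -0.7 -0.3] 0.055736683420784715 3.2
```

Close on the knob.

Request:
move_arm([
  [-1, 1, 0, 0, 0, 0, 1],
  [-1, 1, 0, 0, 0, 0, 1],
  [-1, 1, 0, 0, 0, 0, 1],
  [-1, 1, 0, 0, 0, 0, 1],
  [-1, 1, 0, 0, 0, 0, 1],
  [-1, 1, 0, 0, 0, 0, 1],
], grip_force=30)

```text
time_s: 3.8
position: [0.4607, -0.0008, 0.1421]
eef_rot: [3.14, -0.001, 0.147]
contact_force: [-0.6, -5.3, 2.9]
gripper_width: 0.0296
grasp_force: 30.0
```

Request:
move_arm([
  [0, 4, 0, 0, 0, 0, 1],
  [0, 8, 0, 0, 0, 0, 1],
  [0, 12, 0, 0, 0, 0, 1],
  [0, 16, 0, 0, 0, 0, 1],
  [0, 19, 0, 0, 0, 0, 1],
  [0, 21, 0, 0, 0, 0, 1],
  [0, 21, 0, 0, 0, 0, 1],
  [0, 21, 0, 0, 0, 0, 1],
])

```text
time_s: 4.6
position: [0.4632, -0.0188, 0.142]
eef_rot: [-3.138, -0.001, 0.146]
contact_force: [-1.8, 6.5, 6.1]
gripper_width: 0.0299
grasp_force: 30.0
```

Request:
move_arm([
  [0, 2, 0, 0, 0, 0, 1],
  [0, 3, 0, 0, 0, 0, 1],
  [0, 4, 0, 0, 0, 0, 1],
  [0, 4, 0, 0, 0, 0, 1],
  [0, 4, 0, 0, 0, 0, 1],
])

```text
time_s: 5.1
position: [0.4638, -0.0226, 0.1421]
eef_rot: [-3.138, -0.001, 0.146]
contact_force: [-1.1, 7.6, 7.0]
gripper_width: 0.0303
grasp_force: 30.0
```

Run:
```python
from h import *
from go import go
go([.4605,-.0005,.1415])
p,d=save('wrist','w2.png'); cv2.imwrite('pics/w2.png',p[100:300,:,::-1])
```

```text
pos [ 0.4638 -0.0226  0.1421] shift mm [ -0.  -22.3   0.6] turn [-0.23 -0.04  0.1 ] F [-1.1  7.6  7. ] 0.03026087139059463 5.1
```

View pics/w2.png

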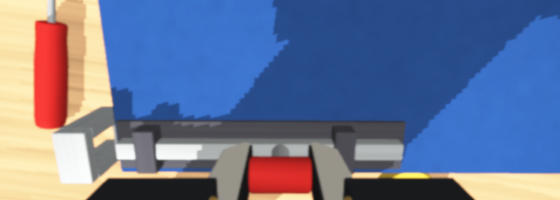

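The nose end (118,150) has left the keeper (75,155) and the knob is held. The force is still only the spring's, so I'll pull on until the stop is felt.

Request:
move_arm([
  [0, 1, 0, 0, 0, 0, 1],
  [0, 2, 0, 0, 0, 0, 1],
  [0, 3, 0, 0, 0, 0, 1],
  [0, 3, 0, 0, 0, 0, 1],
])

```text
time_s: 5.55
position: [0.4638, -0.023, 0.142]
eef_rot: [-3.133, -0.001, 0.146]
contact_force: [-2.4, 16.2, 9.6]
gripper_width: 0.0296
grasp_force: 30.0
```

The force rose to 16 N with no further motion, so the bolt is at its stop. Now I lift along the knob's arc.

Request:
move_arm([
  [2, 0, -8.5, 0, 0, 0, 1],
  [5, 0, -17, 0, 0, 0, 1],
  [8, 0, -26, 0, 0, 0, 1],
  [11.5, 0, -34, 0, 0, 0, 1],
  [15, 0, -42, 0, 0, 0, 1],
  [19, 0, -50, 0, 0, 0, 1],
  [19, 0, -50, 0, 0, 0, 1],
])

```text
time_s: 6.25
position: [0.4804, -0.0205, 0.1904]
eef_rot: [-3.132, 0.005, 0.147]
contact_force: [-4.5, 10.4, -2.5]
gripper_width: 0.0296
grasp_force: 30.0
```

```bash
cat > lid.py <<'E'
from h import *
import sys
yaw=.1447;ex=np.array([np.cos(yaw),np.sin(yaw)]);ey=np.array([-ex[1],ex[0]]);c=np.array([.5605,-.0552])
s=status.observe(); Rt=R.from_euler('xyz',s['eef_rot']); g=s['position']-Rt.apply([0,0,.0165])
D=g[:2]-c; X=D@ex-.11; Z=g[2]-.1105
print('knob xz',X,Z,'r',np.hypot(X,Z),'angle',np.degrees(np.arctan2(Z,-X)-np.arctan2(.048,.2)),'y',D@ey)
for cam in sys.argv[1:]:
    p,d=viewer.camera(cam);W=cloud(cam,d);P=p.astype(int)
    u=(W[...,:2]-c)@ex; v=(W[...,:2]-c)@ey
    m=(d>0)&(P[...,2]>P[...,0]+40)&(abs(v)<.14)&(u<.08)&(u>-.09)&(W[...,2]>.115)&(W[...,2]<.40)
    if m.sum()<50: print(cam,'few');continue
    for _ in range(4):
        f=np.polyfit(u[m],W[m][:,2],1); r=abs(W[...,2]-np.polyval(f,u)); m&=r<max(.006,2*np.median(r[m]))
    print(cam,m.sum(),'lid deg',-np.degrees(np.arctan(f[0])),'at hinge z',np.polyval(f,.11),'res',r[m].std())
    for t in ('lid_edge','bolt_knob'):
        print(t,[(np.round([(np.array(x['point'])[:2]-c)@ex-.11,x['point'][2]-.1105],3).tolist(),round(x['p'],2)) for x in viewer.pinpoint(cam,t)[:2]])
print(s['time_s'],s['contact_force'])
E
python3 lid.py top
```

```text
knob xz -0.18416459338344615 0.09642543883957112 r 0.20788088587336243 angle 14.140053859240789 y 0.04574391486263838
top 1755 lid deg 14.201857352032999 at hinge z 0.12020932625715618 res 0.0014855242911887981
lid_edge [([-0.213, 0.059], 0.66), ([-0.135, -0.114], 0.45)]
bolt_knob []
6.25 [-4.51486514 10.44773615 -2.52480531]
```

The lid is at 14°, and depth and kinematics agree. I carry on along the arc to about 44°.

Request:
move_arm([
  [4.5, 0, -8, 0, 0, 0, 1],
  [9.5, 0, -15.5, 0, 0, 0, 1],
  [14.5, 0, -23, 0, 0, 0, 1],
  [20, 0, -30, 0, 0, 0, 1],
  [31.5, 0, -43.5, 0, 0, 0, 1],
  [44.5, 0, -56, 0, 0, 0, 1],
  [58.5, 0, -67.5, 0, 0, 0, 1],
  [58.5, 0, -67.5, 0, 0, 0, 1],
])

```text
time_s: 7.2
position: [0.54, -0.0119, 0.2593]
eef_rot: [-3.133, 0.003, 0.149]
contact_force: [-7.1, 10.8, 2.0]
gripper_width: 0.0295
grasp_force: 30.0
```

```bash
python3 lid.py top
```

```text
knob xz -0.12395576471815757 0.16526145932286207 r 0.20658262643403785 angle 39.63222344031421 y 0.04568852421124028
top 997 lid deg 38.81467149172624 at hinge z 0.12317257519499188 res 0.0014466752082883606
lid_edge [([-0.164, 0.143], 0.6)]
bolt_knob [([-0.129, 0.164], 0.41)]
7.2 [-7.1352367  10.8317762   1.98064371]
```

Request:
move_arm([
  [7, 0, -5, 0, 0, 0, 1],
  [15, 0, -10, 0, 0, 0, 1],
  [23, 0, -15, 0, 0, 0, 1],
  [31, 0, -19, 0, 0, 0, 1],
  [31, 0, -19, 0, 0, 0, 1],
  [31, 0, -19, 0, 0, 0, 1],
  [31, 0, -19, 0, 0, 0, 1],
])

```text
time_s: 8.05
position: [0.5695, -0.0076, 0.2774]
eef_rot: [-3.133, 0.004, 0.149]
contact_force: [-5.2, 10.6, 3.6]
gripper_width: 0.0296
grasp_force: 30.0
```

```bash
python3 lid.py top scene; python3 -c "
from h import *
save('scene','s2.png')"
```

```text
knob xz -0.09419794022665005 0.18337125081935557 r 0.20615107947813066 angle 49.31466919474236 y 0.04567194448939938
top 835 lid deg 48.04516704904262 at hinge z 0.12577264683119538 res 0.001406841809988179
lid_edge [([-0.141, 0.168], 0.74)]
bolt_knob [([-0.099, 0.18], 0.67), ([-0.305, -0.11], 0.26)]
scene 4954 lid deg 48.61994072656998 at hinge z 0.12051920742753554 res 0.0014510784250856585
lid_edge []
bolt_knob [([-0.144, 0.171], 0.69)]
8.05 [-5.17061683 10.62525503  3.61784285]
```

View pics/s2.png

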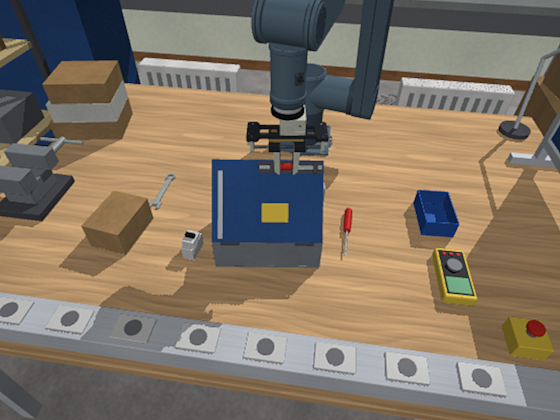

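The scene view shows the lid raised, with the gripper holding the knob at (287,167) and the bystanders undisturbed. The lid reads 48–49°. I'll nudge it about 1° and settle.

Request:
move_arm([
  [2, 0, -1, 0, 0, 0, 1],
  [4, 0, -2, 0, 0, 0, 1],
  [4, 0, -2, 0, 0, 0, 1],
  [4, 0, -2, 0, 0, 0, 1],
  [4, 0, -2, 0, 0, 0, 1],
  [4, 0, -2, 0, 0, 0, 1],
])

```text
time_s: 9.0
position: [0.5732, -0.007, 0.2793]
eef_rot: [-3.133, 0.005, 0.149]
contact_force: [-4.8, 10.8, 3.4]
gripper_width: 0.0301
grasp_force: 30.0
```

```bash
python3 lid.py top scene
```

```text
knob xz -0.0903790186724058 0.18528311396830738 r 0.20615091398773827 angle 50.50166729995504 y 0.045682625655627425
top 844 lid deg 49.133411487172836 at hinge z 0.12619298962961728 res 0.0014563220401728268
lid_edge [([-0.137, 0.168], 0.68)]
bolt_knob [([-0.094, 0.184], 0.66)]
scene 4834 lid deg 49.81864736373898 at hinge z 0.12048956371404015 res 0.0014528064506047831
lid_edge [([-0.14, 0.17], 0.6)]
bolt_knob [([-0.092, 0.18], 0.78), ([-0.139, 0.172], 0.62)]
9.0 [-4.78377923 10.81963833  3.41084628]
```

```bash
python3 -c "
from station import robot
print(robot.close_job())"
```

```text
the job is handed in; nothing more can be done
None
```

The bolt was pulled back to its stop with the lid shut, and the lid is now held steadily at about 50° (camera and arm readings 49–50.5°) by the gripper on the knob. The other items looked undisturbed in the last picture, and the job was handed in at about 9 s.

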